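Load the pH meter's buffer rack in calibration order

ROBOT

A 6-joint arm with a two-finger parallel gripper is mounted at the origin on the work surface. World frame = base frame: x ahead of the robot, y to its left, z up, the work surface at z = 0. Lengths are in m, angles in degrees, forces in N, time in s.
With the tool pointing down it reaches from about 0.375 to 0.925 m from the base axis. Payload 5.7 kg.
Tool frame: the origin (TCP) lies between the finger pads; the fingertips stand 17 mm ahead of it and the grasp point (between the pads) lies 2 mm behind it; z points along the fingers, y is the line along which they close (so a half turn about z gives the same grasp; the last joint's range is limited). The gripper opens to 85 mm and grips with 20 to 120 N. Pads are 22 mm wide; open, the fingers measure 114 mm over their backs; the gripper's body (76 mm by 85 mm) begins 54 mm behind the grasp point. The pads swing forward as they close: fully open they stand 13 mm farther back than shut.
Start: joints at [70.239, 20.558, 86.54, -0, 72.909, -6.595], TCP at [0.137, 0.584, 0.248] pointing down, gripper open.
Joint ranges: [-170.27, 170.27], [-57.76, 135], [12.27, 136.19], [-55.21, 235.2], [11.17, 155.16], [-170.74, 170.74]. Speed limits (degrees/s): [136.94, 136.94, 180, 180, 180, 180].

INTERFACE

Orientations are given as a 3x3 rotation matrix whose columns are the frame's x, y, z axes.
In Python, from cell import get_state, camera, calibration, sign_off gives the robot as it stands.
- The arm moves only by the tool arm_command, never from a script. Its argument "plan" is a list that holds one entry, the list of rows, each a list of 4 numbers: the shift along the tool's x, y, z in m, then the turn about the tool's z in degrees. In form: [[[dx, dy, dz, spin], ...]]. A call has 1 to 8 rows; each row is the pose to reach, as a shift and turn from the pose commanded when the call began, along the tool's axes at that moment; what a row does not reach only later rows make up. A row lasts 1/12 s, in which the tool goes at most 41.7 mm and 7.16 degrees, less where a joint would pass 70% of its speed; a pose out of reach is approached as far as the arm can. A call with a gripper value outside its range is refused whole. "claw" is the opening, from 0 (shut) to 1 (fully open), set as the call begins (left out, the last holds). The fingers move at their own pace and stop on an object; "force" is the grip in N (left out, the last holds). Time passes only in rows, so rows that repeat a pose let the fingers close. It gives the time, the measured TCP pose, the force, the opening and the grip force at its end, in the units of the state.
- get_state(): the state, without advancing time (a new reading comes with each control period).
- camera(name): name is "side" or "top" or "wrist"; returns the picture (384x512x3 uint8, blue, green, red); there is no depth.
- calibration(name): a dict with "fx", "fy", "cx", "cy" (pixels), "k1" (the pictures are not rectified: a ray, as slopes to the right and down, at radius r is drawn at 1 + k1 r^2 times it, then the intrinsics apply), "eye" and "rotation" of the camera in the world. Camera axes: x right, y up, looking along -z (the intrinsics and any distortion apply to the point x, -y, -z); pixel columns grow to the right and rows downward; lengths in m; the calibration is good to about 2 mm. A picture is of the moment at which its call begins: read the wrist's pose just before it. calibration takes no time and is no camera call; for the wrist camera it gives the pose at the moment of the call.
- sign_off(): hands the job in; it is judged then, once.
The state is a dict: "time_s": time; "qpos": joint angles; "qvel": joint speeds; "effort": joint torques, N m; "tcp_pos": TCP position; "tcp_rot": TCP orientation; "ft_force": force on the tool from outside, world axes, zero at the start; "moment": the same for the moment, N m; "gripper_width": opening from 0.0 (shut) to 1.0 (fully open); "grasp_force": force on a finger pad.
Only numpy, scipy, OpenCV 4.12 (cv2) and the standard library are available. Lean on these libraries where they do the work, as an engineer would, in place of code of your own. Each camera call takes 0.05 s, during which the arm holds its last target. There are 200 camera calls.

TASK

Get the pH meter ready for calibration: move the four round buffer bottles from the teal carrier into the white rack, standing fully down in the holes in the order red, yellow, green, blue, with red in the hole next to the electrode. Lower each bottle into its hole before letting go, do not drop it. The square bottle does not fit the rack: leave it standing in the carrier, and leave the rinse beaker at the rack's other end where it is.

Things in the scene. Friction and masses are not known exactly. Their poses are not given: they have to be found in the camera images.
- bottle_red: Loose round buffer bottle, red cap, white label edged in red: straight white body 38 mm in diameter up to 66 mm, cap 33 mm in diameter from 71 to 90 mm (the top). About 75 g. Origin at the centre of its underside, z up. Starts upright in one of the carrier's cells. Can be gripped by the body or cap anywhere above the walls around it, best with the fingers closing across the row.
- bottle_yellow: Loose round buffer bottle, yellow cap, white label edged in yellow: straight white body 38 mm in diameter up to 66 mm, cap 33 mm in diameter from 71 to 90 mm (the top). About 75 g. Origin at the centre of its underside, z up. Starts upright in one of the carrier's cells. Can be gripped by the body or cap anywhere above the walls around it, best with the fingers closing across the row.
- bottle_green: Loose round buffer bottle, green cap, white label edged in green: straight white body 38 mm in diameter up to 66 mm, cap 33 mm in diameter from 71 to 90 mm (the top). About 75 g. Origin at the centre of its underside, z up. Starts upright in one of the carrier's cells. Can be gripped by the body or cap anywhere above the walls around it, best with the fingers closing across the row.
- bottle_blue: Loose round buffer bottle, blue cap, white label edged in blue: straight white body 38 mm in diameter up to 66 mm, cap 33 mm in diameter from 71 to 90 mm (the top). About 75 g. Origin at the centre of its underside, z up. Starts upright in one of the carrier's cells. Can be gripped by the body or cap anywhere above the walls around it, best with the fingers closing across the row.
- square_bottle: Loose square amber bottle with a black cap: body 44 x 44 mm, 62 mm high, cap 28 mm in diameter from 69 to 88 mm. Too wide for the rack's round holes. Origin at the centre of its underside. Stands in one of the carrier's cells and stays there.
- carrier: Fixed teal open tray, the bottle carrier: 62 mm (its x) by 294 mm (its y), walls 34 mm high and 4 mm thick, floor 4 mm thick, divided into five square cells of 54 mm in a row along its y, centres at y = -116, -58, 0, 58 and 116 mm; a 12 mm lug at each end. Origin at the centre of its underside, z up.
- rack: Fixed white bottle rack, 76 mm (x) by 268 mm (y) by 38 mm high: 7 mm top plate with four round 52 mm holes in a row along its y, centres at y = -93, -31, 31 and 93 mm (x = 0), over a grey floor whose top is 6 mm above the bench. A bottle stands on this floor, 32 mm of it inside the rack. Origin at the centre of the underside, z up.
- electrode: The pH electrode in its parking block, fixed just off one end of the rack, 170 mm from the rack's centre along its row (either end: it marks the first place): light grey block 40 x 36 x 34 mm, in it an upright glass electrode with a purple head, 123 mm high in all. Origin at the centre of the block's underside.
- rinse_beaker: Loose small glass beaker, empty, 46 mm in diameter at the rim and 60 mm high, 45 g, standing on the bench just off the other end of the rack, 170 mm from the rack's centre. Origin at the centre of its underside. Stays where it is.
Mind the look-alikes: they are no part of the job. What is shaped like the rinse_beaker but purple is not meant.

How it is judged:
By the outcome, as a careful person would: the job done as asked, in the order asked, and still so for the second after the job is handed in, with the robot touching nothing.
It also fails if it takes over 99 s, if anything falls off the work surface, if the arm or the gripper's body presses on something with over 40 N, if the wrist force passes 120 N, or if a joint passes its speed limit or range.

## Working session

There is one attempt and no reset: what is moved stays moved. The work goes in short steps, Python scripts to look and compute and a tool call to move; the robot and the scene stay as the last step left them, time stands still between calls to the robot, and variables do not carry over. Pictures are saved under pics/ and viewed, at most 14 in all, crops included, and the job is handed in when it is done.

Besides the shell and the picture viewer there is one more tool, called after "Emit:" by a JSON object that holds its "name" and its "arguments". arm_command: Moves the arm, as the interface text tells. Its arguments: {"type":"object","properties":{"plan":{"type":"array","items":{"type":"array","items":{"type":"array","items":{"type":"number"}}}},"claw":{"type":"number"},"force":{"type":"number"}},"required":["plan"]}

```bash
mkdir -p pics; python3 - <<'E'
from cell import *
import cv2
for n in("top","side"):
    c=calibration(n);print(n,c)
    cv2.imwrite(f"pics/{n}0.png",camera(n))
s=get_state();print(s)
E
```

```text
top {'fx': 370.87482210789386, 'fy': 370.87482210789386, 'cx': 254.51107580425833, 'cy': 182.21393062024998, 'k1': -0.027347144760819606, 'eye': array([0.3435874 , 0.03189163, 0.96589939]), 'rotation': array([[ 0.13228361,  0.9645398 , -0.22839443],
       [-0.99119461,  0.12736031, -0.03622989],
       [-0.00585679,  0.23117595,  0.97289433]])}
side {'fx': 398.6100229630914, 'fy': 398.6100229630914, 'cx': 256.7977158248015, 'cy': 191.4117250214716, 'k1': -0.08301452982336241, 'eye': array([-0.09625219, -0.56985183,  0.84213455]), 'rotation': array([[ 0.6764499 ,  0.50567526, -0.53545127],
       [-0.73637609,  0.45167072, -0.50372991],
       [-0.01287609,  0.73504156,  0.67789978]])}
{'time_s': 0.1, 'qpos': array([ 7.02383099e+01,  2.05943572e+01,  8.65911215e+01, -8.39508678e-04,
        7.29097344e+01, -6.59523039e+00]), 'qvel': array([-0.01637829,  0.02063817, -0.13107448,  0.00926556, -0.11223962,
        0.01556448]), 'effort': array([-4.61857653e-04, -5.28653884e+01, -2.79349887e+01, -2.86011764e-04,
        5.22297865e-03,  4.40268366e-05]), 'tcp_pos': array([0.13649024, 0.58367893, 0.24754298]), 'tcp_rot': array([[-9.73713345e-01,  2.27776251e-01, -5.48682789e-04],
       [ 2.27776843e-01,  9.73712098e-01, -1.56865048e-03],
       [ 1.76957745e-04, -1.65239313e-03, -9.99998619e-01]]), 'ft_force': array([-0.39997394, -0.22049358, -0.17996972]), 'moment': array([-0.01875393, -0.0254476 , -0.04778626]), 'grasp_force': 0.0, 'gripper_width': 0.9978091936640123}
```

View pics/top0.png

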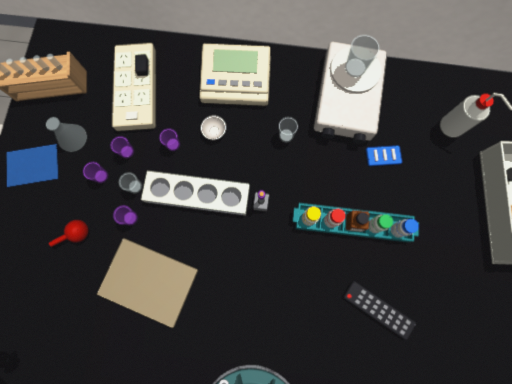

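View pics/side0.png

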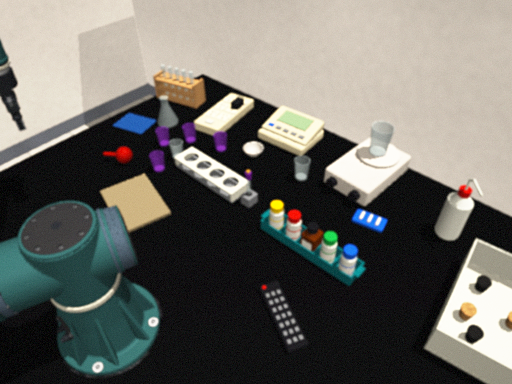

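Top view: the caps are yellow (314,214), red (337,216), black on the square amber bottle (358,220), green (385,223) and blue (411,227). The rack holes are at (160,188), (183,191), (207,194) and (231,197), with the electrode at (262,200), so red goes in the hole at (231,197). The clear rinse beaker is at (130,183).

Possible look-alikes:
- Red cap: wash-bottle cap (485,100), red ball (76,231) and the remote's red button (349,296).
- Blue cap: blue cards (385,155) and (32,165).
- Rinse beaker: purple cups (122,147), (169,139), (95,172), (125,215), and clear beakers (288,129) and (364,50).

I choose the caps standing in the teal tray.

```bash
cat > h.py <<'E'
from cell import *
import cv2, numpy as np
def ray(c,uv):
    K=np.array([[c['fx'],0,c['cx']],[0,c['fy'],c['cy']],[0,0,1]])
    p=cv2.undistortPoints(np.array([[uv]],float),K,np.array([c['k1'],0,0,0.]))[0,0]
    return c['eye'],c['rotation']@np.array([p[0],-p[1],-1])
def plane(c,uv,z):
    e,d=ray(c,uv);return e+d*(z-e[2])/d[2]
def two(a,b):
    (e,d),(f,g)=a,b
    t=np.linalg.lstsq(np.c_[d,-g],f-e,rcond=None)[0]
    return (e+d*t[0]+f+g*t[1])/2
def blob(im,col,box):
    x0,y0,x1,y1=box
    h=cv2.cvtColor(im,cv2.COLOR_BGR2HSV)[y0:y1,x0:x1]
    lo,hi={'red':(-6,6),'yellow':(22,34),'green':(50,78),'blue':(102,125)}[col]
    H=h[...,0].astype(int);H=np.where(H>170,H-180,H)
    m=((H>=lo)&(H<=hi)&(h[...,1]>150)&(h[...,2]>90)).astype(np.uint8)
    n,_,st,ce=cv2.connectedComponentsWithStats(m)
    i=1+np.argmax(st[1:,4]);return ce[i]+[x0,y0],st[i,4]
COL=['red','yellow','green','blue']
E
python3 - <<'E'
from h import *
t=cv2.imread('pics/top0.png');s=cv2.imread('pics/side0.png');ct,cs=calibration('top'),calibration('side')
for c in COL:
    a,n=blob(t,c,(290,195,425,245));b,m=blob(s,c,(255,190,370,285))
    print(c,a.round(1),n,b.round(1),m,two(ray(ct,a),ray(cs,b)).round(4),plane(ct,a,.088).round(4))
# rack holes: dark-ish components within the white top
x0,y0,x1,y1=135,165,255,220
g=cv2.cvtColor(t[y0:y1,x0:x1],cv2.COLOR_BGR2GRAY)
w=(g>190).astype(np.uint8)
cn,hi=cv2.findContours(w,cv2.RETR_CCOMP,cv2.CHAIN_APPROX_NONE)
for k,c in enumerate(cn):
    if len(c)>20:
        if hi[0,k,3]>=0:
            e=cv2.fitEllipse(c);p=np.array(e[0])+[x0,y0];print('hole',p.round(1),np.round(e[1],1),plane(ct,p,.038).round(4))
        else: 
            r=cv2.minAreaRect(c);print('rect',r);
            for q in cv2.boxPoints(r): print(plane(ct,q+[x0,y0],.038).round(3))
cv2.imwrite('pics/crop.png',np.hstack([cv2.resize(t[195:245,285:425],None,fx=4,fy=4),]) )
E
```

```text
red [337.4 215.6] 156 [294.  215.5] 157 [ 0.496  -0.1434  0.0863] [ 0.4946 -0.1421  0.088 ]
yellow [313.  213.3] 163 [276.6 205.5] 162 [ 0.4939 -0.0849  0.0861] [ 0.4924 -0.0838  0.088 ]
green [385.5 221. ] 156 [330.2 237. ] 160 [ 0.4973 -0.2577  0.0873] [ 0.4965 -0.2569  0.088 ]
blue [410.7 225.6] 178 [360.8 217.9] 193 [ 0.4966 -0.3018  0.177 ] [ 0.4932 -0.317   0.088 ]
rect ((59.927162170410156, 26.75357437133789), (104.36360931396484, 29.27399253845215), 7.4958577156066895)
[0.479 0.347 0.038]
[0.555 0.353 0.038]
[0.555 0.081 0.038]
[0.479 0.08  0.038]
hole [231. 196.] [20.3 21.5] [0.5177 0.1211 0.038 ]
hole [207. 193.] [20.2 21.5] [0.5175 0.1831 0.038 ]
hole [183.3 189.9] [20.  21.2] [0.5175 0.2449 0.038 ]
hole [159.5 186.8] [20.1 21.3] [0.5173 0.3072 0.038 ]
```

View pics/crop.png

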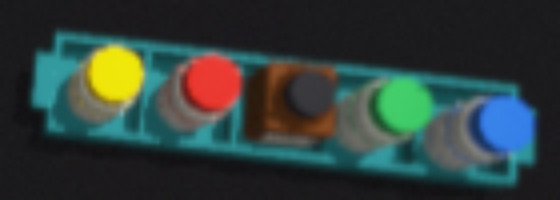

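The close crop confirms the four round bottles in the tray and the amber square one in the middle. Both rows run along world y. I'll move towards the carrier while turning the tool.

Emit:
{"name": "arm_command", "arguments": {"plan": [[[-0.05,-0.03,0,7],[-0.09,-0.05,0,14],[-0.13,-0.07,0,21],[-0.17,-0.09,0,28],[-0.21,-0.11,0,35],[-0.24,-0.13,0,42],[-0.28,-0.15,0,49],[-0.31,-0.17,0,56]]], "claw": 1, "force": 40}}

```text
time_s: 0.77
tcp_pos: [0.3864, 0.3608, 0.2481]
tcp_rot: [[-0.35, 0.937, -0.0], [0.937, 0.35, -0.0], [-0.0, -0.0, -1.0]]
ft_force: [0.3, 0.6, 0.6]
gripper_width: 1.0
grasp_force: 0.0
```

```bash
cat >> h.py <<'E'
def to(x,y,z,ang=0):
    """shift in tool axes to a world point, and spin that brings tool y to world x"""
    s=get_state();R=s['tcp_rot'];p=s['tcp_pos']
    d=R.T@(np.array([x,y,z])-p)
    a=np.degrees(np.arctan2(R[1,1],R[0,1]))-ang
    print('t',s['time_s'],'p',p.round(4),'yang',round(a,2),'shift',d.round(4))
E
python3 -c "
from h import *
to(.495,-.143,.21)"
```

```text
t 0.7667 p [0.3864 0.3608 0.2481] yang 20.49 shift [-0.5099 -0.0747  0.0382]
```

Emit:
{"name": "arm_command", "arguments": {"plan": [[[-0.04,-0.006,0,3],[-0.08,-0.012,0,6],[-0.12,-0.018,0,9],[-0.16,-0.024,0,12],[-0.2,-0.03,0,15],[-0.24,-0.036,0,18],[-0.28,-0.042,0,20.5],[-0.32,-0.048,0,20.5]]]}}

```text
time_s: 1.43
tcp_pos: [0.4539, 0.0443, 0.2482]
tcp_rot: [[-0.004, 1.0, -0.0], [1.0, 0.004, -0.0], [-0.0, -0.0, -1.0]]
ft_force: [1.1, 0.7, 0.3]
gripper_width: 1.002
grasp_force: 0.0
```

```bash
python3 -c "
from h import *
to(.495,-.143,.21)"
```

```text
t 1.4333 p [0.4539 0.0443 0.2482] yang 0.2 shift [-0.1874  0.0405  0.0382]
```

Emit:
{"name": "arm_command", "arguments": {"plan": [[[-0.04,0.01,0,0.2],[-0.08,0.02,0,0.2],[-0.12,0.03,0,0.2],[-0.16,0.04,0,0.2],[-0.187,0.041,0,0.2],[-0.187,0.041,0,0.2]]]}}

```text
time_s: 1.93
tcp_pos: [0.4972, -0.1459, 0.2482]
tcp_rot: [[0.002, 1.0, 0.001], [1.0, -0.002, -0.003], [-0.003, 0.001, -1.0]]
ft_force: [1.0, -0.4, -0.0]
gripper_width: 0.997
grasp_force: 0.0
```

```bash
python3 - <<'E'
from h import *
to(.495,-.143,.058)
c=calibration('wrist');im=camera('wrist');cv2.imwrite('pics/w0.png',im)
print(c['eye'],c['rotation'].round(2).tolist())
for k in COL:
    try:
        a,n=blob(im,k,(0,0,512,384));print(k,a.round(1),n,plane(c,a,.092).round(4))
    except Exception as e: print(k,e)
E
```

```text
t 1.9333 p [ 0.4972 -0.1459  0.2482] yang -0.1 shift [ 0.0034 -0.0024  0.1901]
[ 0.49789621 -0.06181056  0.37437802] [[1.0, 0.0, -0.0], [-0.0, 0.95, 0.32], [0.0, -0.32, 0.95]]
red [256.  174.4] 813 [ 0.4971 -0.1415  0.092 ]
yellow [253.2 119.8] 860 [ 0.4944 -0.0842  0.092 ]
green [257.1 262.1] 674 [ 0.4982 -0.252   0.092 ]
blue [380.2 232. ] 400 [ 0.6418 -0.2115  0.092 ]
```

View pics/w0.png

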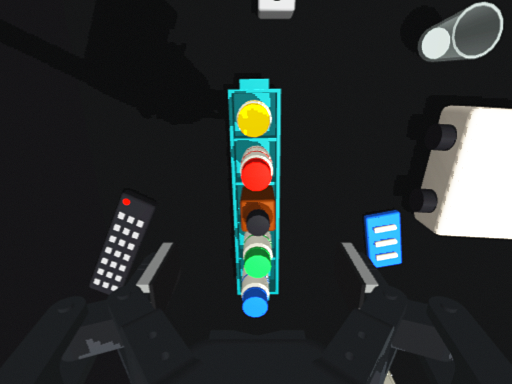

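The wrist view shows red (256,174), yellow (253,120), green (257,262) and blue (255,302) in the tray, with black (257,222) between them. The fingers straddle the row. Red is at about (0.497, -0.142).

Emit:
{"name": "arm_command", "arguments": {"plan": [[[0.003,-0.001,0.04,0],[0.003,-0.001,0.08,0],[0.003,-0.001,0.12,0],[0.003,-0.001,0.15,0],[0.003,-0.001,0.17,0],[0.003,-0.001,0.18,0],[0.003,-0.001,0.188,0],[0.003,-0.001,0.188,0]]]}}

```text
time_s: 2.65
tcp_pos: [0.4947, -0.1367, 0.0595]
tcp_rot: [[-0.003, 1.0, -0.002], [1.0, 0.003, 0.001], [0.001, -0.002, -1.0]]
ft_force: [0.1, 0.8, 0.3]
gripper_width: 0.999
grasp_force: 0.0
```

Emit:
{"name": "arm_command", "arguments": {"plan": [[[0,0,0,0],[0,0,0,0],[0,0,0,0],[0,0,0,0],[0,0,0,0],[0,0,0,0],[0,0,0,0],[0,0,0,0]]], "claw": 0.2, "force": 30}}

```text
time_s: 3.32
tcp_pos: [0.4961, -0.1379, 0.0615]
tcp_rot: [[-0.002, 1.0, 0.002], [1.0, 0.002, -0.001], [-0.001, 0.002, -1.0]]
ft_force: [-0.4, 0.6, 7.6]
gripper_width: 0.434
grasp_force: 29.4
```

Emit:
{"name": "arm_command", "arguments": {"plan": [[[0,0,-0.01,0],[0,0,-0.03,0],[0,0,-0.06,0],[0,0,-0.09,0],[0,0,-0.12,0],[0,0,-0.14,0],[0,0,-0.15,0],[0,0,-0.15,0]]]}}

```text
time_s: 3.98
tcp_pos: [0.4966, -0.1381, 0.2131]
tcp_rot: [[-0.002, 1.0, 0.005], [1.0, 0.002, -0.002], [-0.002, 0.005, -1.0]]
ft_force: [0.3, 0.7, -0.5]
gripper_width: 0.439
grasp_force: 30.6
```

```bash
cat >> h.py <<'E'
def held(col,rng=(0,0,512,384)):
    s=get_state();c=calibration('wrist');im=camera('wrist');a,n=blob(im,col,rng)
    p=plane(c,a,s['tcp_pos'][2]+.035)
    print('held',col,a.round(1),n,'cap',p.round(4),'tcp',s['tcp_pos'].round(4),'off',(p-s['tcp_pos']).round(4)); return im
E
python3 - <<'E'
from h import *
im=held('red')
for i in range(4): camera('top');print(get_state()['tcp_pos'].round(4))
cv2.imwrite('pics/w1.png',im)
to(.5175,.121,.21)
E
```

```text
held red [256.6 297.6] 4906 cap [ 0.4969 -0.1326  0.2481] tcp [ 0.4966 -0.1381  0.2131] off [0.0003 0.0055 0.035 ]
[ 0.4947 -0.1374  0.2099]
[ 0.4942 -0.1372  0.2091]
[ 0.494  -0.1371  0.2087]
[ 0.494  -0.1371  0.2087]
t 4.2333 p [ 0.494  -0.1371  0.2087] yang 0.13 shift [ 0.258   0.024  -0.0011]
```

View pics/w1.png

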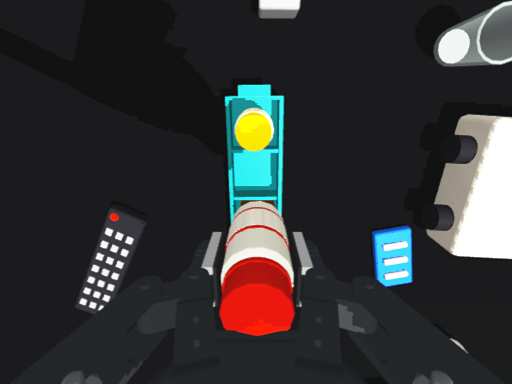

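Red is gripped and clear of the tray; its cap spans about (256,260–335). I'll carry it over the first hole and measure the bottle's offset there.

Emit:
{"name": "arm_command", "arguments": {"plan": [[[0.03,0.002,0,0],[0.07,0.006,0,0],[0.11,0.01,0,0],[0.15,0.014,0,0],[0.19,0.018,0,0],[0.22,0.021,0,0],[0.245,0.023,0,0],[0.261,0.024,0,0]]]}}

```text
time_s: 4.9
tcp_pos: [0.5178, 0.1262, 0.2088]
tcp_rot: [[-0.004, 1.0, -0.003], [1.0, 0.004, 0.0], [0.0, -0.003, -1.0]]
ft_force: [-0.2, 0.1, -1.2]
gripper_width: 0.434
grasp_force: 30.6
```

```bash
cat >> h.py <<'E'
def held(col):
    """centre of the held cap from its silhouette's far edge (cap top rim) ; settles first"""
    for i in range(4): camera('top')
    s=get_state();c=calibration('wrist');im=camera('wrist');t=s['tcp_pos']
    h=cv2.cvtColor(im,cv2.COLOR_BGR2HSV)
    a,n=blob(im,col,(190,230,330,384))
    hue=int(h[int(a[1]),int(a[0]),0]);H=(h[...,0].astype(int)-hue+90)%180-90
    m=(abs(H)<8)&(h[...,1]>150)&(h[...,2]>60);m[:230]=0
    ys,xs=np.nonzero(m);ok=abs(xs-a[0])<4;v=ys[ok].max()+.5
    lr=[np.percentile(xs,q) for q in(.5,99.5)]
    far=plane(c,(a[0],v),t[2]+.0335)
    print('held',col,'v',v,'lr',lr,'tcp',t.round(4),'bottle-tcp x',round(plane(c,(np.mean(lr),v-35),t[2]+.0335)[0]-t[0],4),'y',round(far[1]-.0165*(-1)-t[1],4) )
    return im,c
E
python3 - <<'E'
from h import *
im,c=held('red')
print(c['eye'],get_state()['tcp_pos'])
cv2.imwrite('pics/w2.png',im)
E
```

```text
held red v 335.5 lr [np.float64(221.595), np.float64(292.0)] tcp [0.5179 0.1235 0.2091] bottle-tcp x 0.0007 y 0.0
[0.51846175 0.20726622 0.33544483] [0.51799011 0.12289152 0.20929524]
```

View pics/w2.png

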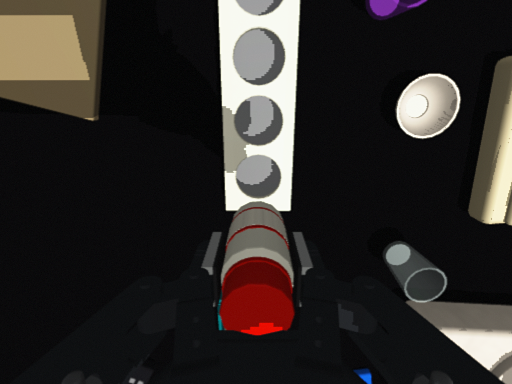

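Red is held upright at (256,300). Rack holes 1–4 are at (258,176), (258,120), (259,55) and (258,0), with the bottle lined up with the row. Next I'll cross-check the hole positions from this view.

```bash
python3 - <<'E'
from h import *
c=calibration('wrist');im=camera('wrist');t=get_state()['tcp_pos']
g=cv2.cvtColor(im,cv2.COLOR_BGR2GRAY)[:215,215:305]
w=(g>215).astype(np.uint8)
cn,hi=cv2.findContours(w,cv2.RETR_CCOMP,cv2.CHAIN_APPROX_NONE)
for k,q in enumerate(cn):
    if len(q)>60 and hi[0,k,3]>=0:
        e=cv2.fitEllipse(cv2.convexHull(q));p=np.array(e[0])+[215,0];print('hole',p.round(1),np.round(e[1],1),plane(c,p,.038).round(4))
# scale check: cap rim, body edges under cap
print(c['fx'],t)
for v in (300,310,335): print(v,[plane(c,(u,v),t[2]+.0335).round(4)[:2] for u in (221.6,256.5,292)])
E
```

```text
hole [258.2  55.3] [54.6 60. ] [0.5193 0.246  0.038 ]
270.837691944847 [0.51813785 0.12258168 0.20952894]
300 [array([0.5038, 0.126 ]), array([0.5185, 0.126 ]), array([0.5334, 0.1261])]
310 [array([0.5036, 0.1207]), array([0.5185, 0.1208]), array([0.5337, 0.1209])]
335 [array([0.5031, 0.1069]), array([0.5186, 0.107 ]), array([0.5343, 0.1071])]
```

```bash
python3 - <<'E'
from h import *
s=camera('side');t=camera('top');cv2.imwrite('pics/s2.png',np.hstack([cv2.resize(s[60:260,130:330],None,fx=2,fy=2),cv2.resize(t[100:300,150:350],None,fx=2,fy=2)]))
E
```

```text
(no output)
```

View pics/s2.png

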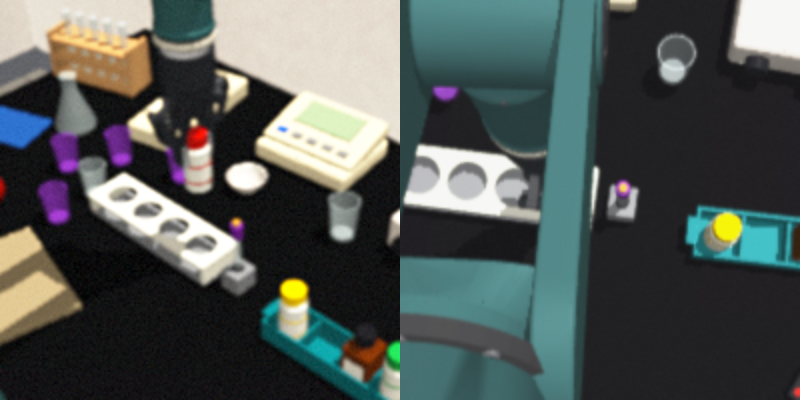

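The side view shows the red bottle hanging upright above the rack, with its cap at about crop (198,138), i.e. pixel (229,129), clear of the electrode. I'll fix its y and z from the side ray at its known x.

```bash
cat >> h.py <<'E'
def sideheld(col,box=(200,100,300,200)):
    s=get_state();c=calibration('side');a,n=blob(camera('side'),col,box);t=s['tcp_pos']
    e,d=ray(c,a);p=e+d*(t[0]-e[0])/d[0]
    q=e+d*(t[2]+.0255-e[2])/d[2]
    print('side',col,a.round(1),n,'tcp',t.round(4),'cap at x=tcp',p.round(4),'dy',round(p[1]-t[1],4),'dz',round(p[2]-t[2],4),'zplane',q.round(4))
E
python3 -c "
from h import *
sideheld('red')"
```

```text
side red [228.3 128.2] 100 tcp [0.5185 0.1224 0.21  ] cap at x=tcp [0.5185 0.111  0.2354] dy -0.0114 dz 0.0254 zplane [0.5184 0.1109 0.2355]
```

Emit:
{"name": "arm_command", "arguments": {"plan": [[[0.001,0,0.02,0],[0.002,0,0.05,0],[0.003,0,0.08,0],[0.003,0,0.095,0],[0.003,0,0.105,0],[0.003,0,0.105,0]]]}}

```text
time_s: 5.85
tcp_pos: [0.5173, 0.1257, 0.1035]
tcp_rot: [[-0.001, 1.0, -0.004], [1.0, 0.001, -0.001], [-0.001, -0.004, -1.0]]
ft_force: [-0.3, 0.5, -1.1]
gripper_width: 0.433
grasp_force: 30.5
```

```bash
python3 - <<'E'
from h import *
for i in range(4): camera('top')
sideheld('red')
s=camera('side');cv2.imwrite('pics/s3.png',cv2.resize(s[110:210,170:300],None,fx=6,fy=6,interpolation=cv2.INTER_CUBIC))
E
```

```text
side red [229.6 157.1] 92 tcp [0.5199 0.1264 0.1066] cap at x=tcp [0.5199 0.1158 0.1324] dy -0.0106 dz 0.0259 zplane [0.5202 0.1161 0.1321]
```

View pics/s3.png

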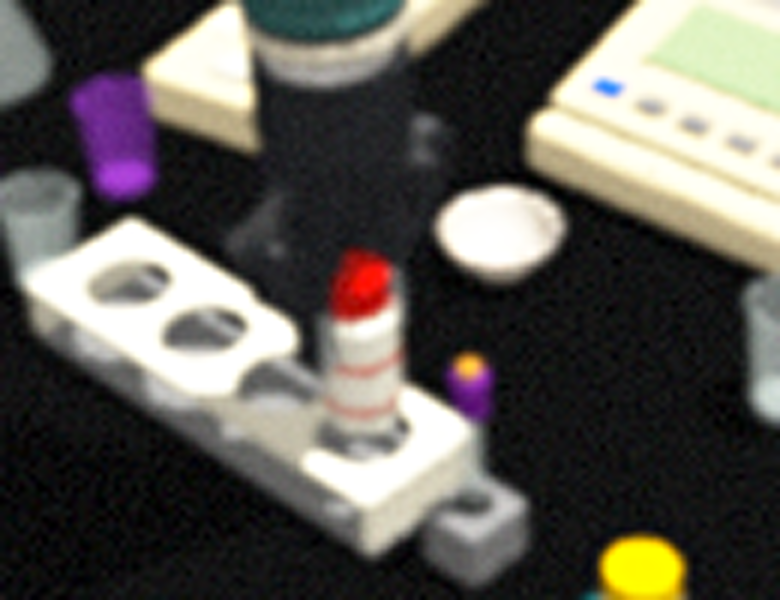

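The bottle hangs centred over hole 1: its base is at about (362,430) in the crop and the hole is at (365,437). Now I'll lower it slowly.

Emit:
{"name": "arm_command", "arguments": {"plan": [[[0,0,0.007,0],[0,0,0.014,0],[0,0,0.021,0],[0,0,0.028,0],[0,0,0.034,0],[0,0,0.038,0],[0,0,0.041,0],[0,0,0.041,0]]]}}

```text
time_s: 6.82
tcp_pos: [0.5183, 0.1265, 0.0638]
tcp_rot: [[-0.002, 1.0, -0.001], [1.0, 0.002, -0.0], [-0.0, -0.001, -1.0]]
ft_force: [-0.7, -0.2, -0.6]
gripper_width: 0.436
grasp_force: 30.5
```

Emit:
{"name": "arm_command", "arguments": {"plan": [[[0,0,0.001,0],[0,0,0.001,0],[0,0,0.001,0]]]}}

```text
time_s: 7.07
tcp_pos: [0.5187, 0.1265, 0.0635]
tcp_rot: [[-0.002, 1.0, 0.0], [1.0, 0.002, -0.0], [-0.0, 0.0, -1.0]]
ft_force: [0.1, 0.6, 3.2]
gripper_width: 0.433
grasp_force: 30.8
```

Emit:
{"name": "arm_command", "arguments": {"plan": [[[0,0,0.001,0],[0,0,0.001,0],[0,0,0.001,0]]]}}

```text
time_s: 7.32
tcp_pos: [0.5188, 0.1265, 0.0634]
tcp_rot: [[-0.002, 1.0, 0.001], [1.0, 0.002, -0.0], [-0.0, 0.001, -1.0]]
ft_force: [-2.5, -0.1, 12.8]
gripper_width: 0.431
grasp_force: 31.8
```

Emit:
{"name": "arm_command", "arguments": {"plan": [[[0,0,0,0],[0,0,0,0],[0,0,0,0],[0,0,0,0],[0,0,-0.005,0],[0,0,-0.02,0],[0,0,-0.05,0],[0,0,-0.09,0]]], "claw": 1}}

```text
time_s: 7.98
tcp_pos: [0.5163, 0.1262, 0.1511]
tcp_rot: [[-0.002, 1.0, -0.006], [1.0, 0.002, -0.001], [-0.001, -0.006, -1.0]]
ft_force: [0.5, -1.0, -0.2]
gripper_width: 0.996
grasp_force: 0.0
```

```bash
python3 -c "
from h import *
sideheld('red')
to(.4945,-.087,.2)"
```

```text
side red [229.7 167.9] 110 tcp [0.5163 0.1262 0.1511] cap at x=tcp [0.5163 0.1148 0.0949] dy -0.0114 dz -0.0561 zplane [0.4494 0.04   0.1766]
t 8.0333 p [0.5217 0.1269 0.1598] yang 0.14 shift [-0.2138 -0.0274 -0.0406]
```

Red is seated. Next is yellow.

Emit:
{"name": "arm_command", "arguments": {"plan": [[[-0.01,-0.002,-0.02,0],[-0.045,-0.006,-0.04,0],[-0.085,-0.01,-0.047,0],[-0.125,-0.016,-0.047,0],[-0.165,-0.022,-0.047,0],[-0.2,-0.026,-0.047,0],[-0.212,-0.027,-0.047,0],[-0.212,-0.027,-0.047,0]]]}}

```text
time_s: 8.7
tcp_pos: [0.4922, -0.0884, 0.1996]
tcp_rot: [[0.002, 1.0, 0.001], [1.0, -0.002, -0.001], [-0.001, 0.001, -1.0]]
ft_force: [-0.4, 0.3, -0.0]
gripper_width: 1.001
grasp_force: 0.0
```

```bash
python3 -c "
from h import *
for i in range(3): camera('top')
to(.4945,-.085,.060)
c=calibration('wrist');im=camera('wrist')
for k in ['yellow','green']:
    a,n=blob(im,k,(150,60,360,384));print(k,a,n,plane(c,a,.091).round(4))
"
```

```text
t 8.85 p [ 0.4921 -0.0847  0.1993] yang 0.12 shift [-0.0004  0.0024  0.1393]
yellow [258.68430493 191.29596413] 1115 [ 0.4944 -0.0826  0.091 ]
green [261.05454545 326.01136364] 440 [ 0.4976 -0.2402  0.091 ]
```

Emit:
{"name": "arm_command", "arguments": {"plan": [[[0.001,0.002,0.03,0],[0.001,0.002,0.06,0],[0.001,0.002,0.09,0],[0.001,0.002,0.11,0],[0.001,0.002,0.125,0],[0.001,0.002,0.135,0],[0.001,0.002,0.139,0],[0.001,0.002,0.139,0]]]}}

```text
time_s: 9.57
tcp_pos: [0.4939, -0.0836, 0.0597]
tcp_rot: [[-0.004, 1.0, -0.001], [1.0, 0.004, 0.0], [0.0, -0.001, -1.0]]
ft_force: [0.1, -0.1, -0.5]
gripper_width: 0.999
grasp_force: 0.0
```

Emit:
{"name": "arm_command", "arguments": {"plan": [[[0,0,0,0],[0,0,0,0],[0,0,0,0],[0,0,0,0],[0,0,0,0],[0,0,0,0],[0,0,0,0],[0,0,0,0]]], "claw": 0.2}}

```text
time_s: 10.23
tcp_pos: [0.4946, -0.0848, 0.0612]
tcp_rot: [[-0.002, 1.0, 0.001], [1.0, 0.002, -0.0], [-0.001, 0.001, -1.0]]
ft_force: [-1.4, 1.4, 6.0]
gripper_width: 0.436
grasp_force: 29.4
```

Emit:
{"name": "arm_command", "arguments": {"plan": [[[0,0,-0.01,0],[0,0,-0.03,0],[0,0,-0.06,0],[0,0,-0.09,0],[0,0,-0.12,0],[0,0,-0.14,0],[0,0,-0.15,0],[0,0,-0.15,0]]]}}

```text
time_s: 10.9
tcp_pos: [0.4956, -0.085, 0.2131]
tcp_rot: [[-0.002, 1.0, 0.005], [1.0, 0.002, -0.002], [-0.002, 0.005, -1.0]]
ft_force: [1.3, 0.3, -0.5]
gripper_width: 0.431
grasp_force: 30.3
```

```bash
python3 -c "
from h import *
for i in range(3): camera('top')
to(.518,.1875,.21)
sideheld('yellow',(240,130,330,210))"
```

```text
t 11.05 p [ 0.4931 -0.0843  0.2092] yang 0.13 shift [ 0.2717  0.0255 -0.0007]
side yellow [280.1 163.5] 94 tcp [ 0.4931 -0.0843  0.2092] cap at x=tcp [ 0.4931 -0.0946  0.2366] dy -0.0103 dz 0.0274 zplane [ 0.495  -0.0931  0.2347]
```

Emit:
{"name": "arm_command", "arguments": {"plan": [[[0.03,0.002,0,0],[0.07,0.006,0,0],[0.11,0.01,0,0],[0.15,0.014,0,0],[0.19,0.018,0,0],[0.225,0.022,0,0],[0.255,0.024,0,0],[0.272,0.025,0,0]]]}}

```text
time_s: 11.77
tcp_pos: [0.5175, 0.1906, 0.2084]
tcp_rot: [[-0.004, 1.0, -0.003], [1.0, 0.004, 0.0], [0.0, -0.003, -1.0]]
ft_force: [-0.2, -0.1, -0.9]
gripper_width: 0.429
grasp_force: 30.3
```

Emit:
{"name": "arm_command", "arguments": {"plan": [[[0,0,0.01,0],[0,0,0.03,0],[0,0,0.06,0],[0,0,0.085,0],[0,0,0.1,0],[0,0,0.103,0],[0,0,0.103,0]]]}}

```text
time_s: 12.35
tcp_pos: [0.5166, 0.1863, 0.1049]
tcp_rot: [[-0.002, 1.0, -0.005], [1.0, 0.002, -0.002], [-0.002, -0.005, -1.0]]
ft_force: [0.5, 0.3, -0.6]
gripper_width: 0.433
grasp_force: 30.3
```

```bash
python3 - <<'E'
from h import *
for i in range(3): camera('top')
to(.518,.188,.0635)
s=camera('side');cv2.imwrite('pics/s4.png',cv2.resize(s[110:210,170:300],None,fx=5,fy=5,interpolation=cv2.INTER_CUBIC))
E
```

```text
t 12.5 p [0.5192 0.1873 0.1079] yang 0.11 shift [ 0.0007 -0.0012  0.0444]
```

View pics/s4.png

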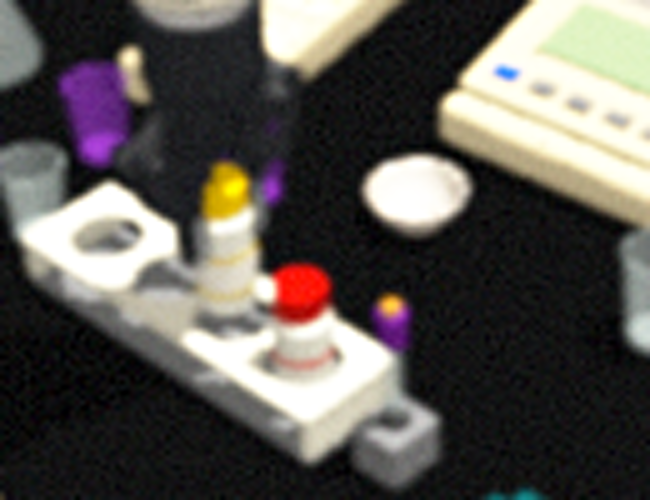

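Red stands well down in hole 1 at (302,345) in the crop. Yellow hangs over hole 2, its base at about (230,310), centred. I'll lower it.

Emit:
{"name": "arm_command", "arguments": {"plan": [[[0,0,0.007,0],[0,0,0.014,0],[0,0,0.021,0],[0,0,0.028,0],[0,0,0.035,0],[0,0,0.04,0],[0,0,0.043,0],[0,0,0.043,0]]]}}

```text
time_s: 13.22
tcp_pos: [0.5181, 0.1874, 0.0637]
tcp_rot: [[-0.002, 1.0, -0.001], [1.0, 0.002, -0.0], [-0.0, -0.001, -1.0]]
ft_force: [0.8, -0.7, -0.7]
gripper_width: 0.433
grasp_force: 30.3
```

Emit:
{"name": "arm_command", "arguments": {"plan": [[[0,0,0.001,0],[0,0,0.001,0],[0,0,0.001,0]]]}}

```text
time_s: 13.47
tcp_pos: [0.5186, 0.1875, 0.0633]
tcp_rot: [[-0.002, 1.0, 0.0], [1.0, 0.002, -0.0], [-0.0, 0.0, -1.0]]
ft_force: [0.0, 0.2, 0.2]
gripper_width: 0.434
grasp_force: 30.3
```

Emit:
{"name": "arm_command", "arguments": {"plan": [[[0,0,0.001,0],[0,0,0.001,0],[0,0,0.001,0]]]}}

```text
time_s: 13.72
tcp_pos: [0.5187, 0.1876, 0.0632]
tcp_rot: [[-0.002, 1.0, 0.001], [1.0, 0.002, 0.0], [0.0, 0.001, -1.0]]
ft_force: [-3.2, -0.1, 9.0]
gripper_width: 0.436
grasp_force: 31.2
```

Emit:
{"name": "arm_command", "arguments": {"plan": [[[0,0,0,0],[0,0,0,0],[0,0,0,0],[0,0,0,0],[0,0,-0.005,0],[0,0,-0.025,0],[0,0,-0.06,0],[0,0,-0.1,0]]], "claw": 1}}

```text
time_s: 14.38
tcp_pos: [0.5167, 0.187, 0.1618]
tcp_rot: [[-0.002, 1.0, -0.005], [1.0, 0.002, -0.001], [-0.001, -0.005, -1.0]]
ft_force: [1.5, 0.4, -0.3]
gripper_width: 1.004
grasp_force: 0.0
```

Emit:
{"name": "arm_command", "arguments": {"plan": [[[-0.01,0,-0.03,0],[-0.045,-0.003,-0.045,0],[-0.085,-0.006,-0.047,0],[-0.125,-0.008,-0.047,0],[-0.165,-0.01,-0.047,0],[-0.205,-0.013,-0.047,0],[-0.245,-0.016,-0.047,0],[-0.285,-0.019,-0.047,0]]]}}

```text
time_s: 15.05
tcp_pos: [0.4996, -0.0994, 0.2098]
tcp_rot: [[-0.003, 1.0, 0.0], [1.0, 0.003, -0.0], [-0.0, 0.0, -1.0]]
ft_force: [1.4, 0.2, -0.4]
gripper_width: 0.996
grasp_force: 0.0
```

Emit:
{"name": "arm_command", "arguments": {"plan": [[[-0.04,0,0,0],[-0.08,0,0,0],[-0.12,0,0,0],[-0.15,0,0,0],[-0.158,0,0,0],[-0.158,0,0,0]]]}}

```text
time_s: 15.55
tcp_pos: [0.5005, -0.258, 0.2095]
tcp_rot: [[0.001, 1.0, 0.0], [1.0, -0.001, -0.001], [-0.001, 0.0, -1.0]]
ft_force: [0.1, -0.7, 0.3]
gripper_width: 0.998
grasp_force: 0.0
```

```bash
python3 -c "
from h import *
for i in range(3): camera('top')
to(.498,-.257,.060)
c=calibration('wrist');im=camera('wrist')
for k in ['green','blue']:
    a,n=blob(im,k,(200,60,310,384));print(k,a,n,plane(c,a,.091).round(4))
"
```

```text
t 15.7 p [ 0.5001 -0.254   0.2092] yang 0.16 shift [-0.0031 -0.002   0.1492]
green [252.34661836 190.82608696] 828 [ 0.4963 -0.2548  0.091 ]
blue [251.35059761 234.09960159] 251 [ 0.4952 -0.3011  0.091 ]
```

Emit:
{"name": "arm_command", "arguments": {"plan": [[[-0.002,-0.003,0.03,0],[-0.002,-0.003,0.065,0],[-0.002,-0.003,0.095,0],[-0.002,-0.003,0.12,0],[-0.002,-0.003,0.135,0],[-0.002,-0.003,0.145,0],[-0.002,-0.003,0.149,0],[-0.002,-0.003,0.149,0]]]}}

```text
time_s: 16.42
tcp_pos: [0.4974, -0.2565, 0.06]
tcp_rot: [[-0.004, 1.0, -0.001], [1.0, 0.004, 0.001], [0.001, -0.001, -1.0]]
ft_force: [0.8, -0.1, 0.2]
gripper_width: 1.003
grasp_force: 0.0
```

Emit:
{"name": "arm_command", "arguments": {"plan": [[[0,0,0,0],[0,0,0,0],[0,0,0,0],[0,0,0,0],[0,0,0,0],[0,0,0,0],[0,0,0,0],[0,0,0,0]]], "claw": 0.2}}

```text
time_s: 17.08
tcp_pos: [0.498, -0.258, 0.0613]
tcp_rot: [[-0.002, 1.0, 0.001], [1.0, 0.002, -0.001], [-0.001, 0.001, -1.0]]
ft_force: [-1.3, 0.3, 6.1]
gripper_width: 0.439
grasp_force: 29.6
```

Emit:
{"name": "arm_command", "arguments": {"plan": [[[0,0,-0.01,0],[0,0,-0.03,0],[0,0,-0.06,0],[0,0,-0.09,0],[0,0,-0.12,0],[0,0,-0.14,0],[0,0,-0.15,0],[0,0,-0.15,0]]]}}

```text
time_s: 17.75
tcp_pos: [0.4988, -0.2584, 0.2132]
tcp_rot: [[-0.002, 1.0, 0.004], [1.0, 0.002, -0.003], [-0.003, 0.004, -1.0]]
ft_force: [0.7, 0.7, -0.8]
gripper_width: 0.431
grasp_force: 30.4
```

```bash
python3 -c "
from h import *
for i in range(3): camera('top')
to(.518,.2495,.21)
sideheld('green',(280,150,420,235))"
```

```text
t 17.9 p [ 0.4966 -0.257   0.209 ] yang 0.13 shift [ 5.064e-01  2.260e-02 -4.000e-04]
side green [340.9 196.4] 55 tcp [ 0.4966 -0.257   0.209 ] cap at x=tcp [ 0.4966 -0.2683  0.234 ] dy -0.0113 dz 0.025 zplane [ 0.4961 -0.2686  0.2345]
```

Emit:
{"name": "arm_command", "arguments": {"plan": [[[0.02,0.001,0,0],[0.055,0.003,0,0],[0.095,0.005,0,0],[0.135,0.007,0,0],[0.175,0.009,0,0],[0.215,0.011,0,0],[0.25,0.012,0,0],[0.28,0.013,0,0]]]}}

```text
time_s: 18.62
tcp_pos: [0.5084, 0.025, 0.2086]
tcp_rot: [[-0.003, 1.0, -0.004], [1.0, 0.003, 0.001], [0.001, -0.004, -1.0]]
ft_force: [0.1, 0.2, -0.4]
gripper_width: 0.436
grasp_force: 30.4
```

Emit:
{"name": "arm_command", "arguments": {"plan": [[[0.03,0.001,0,0],[0.07,0.003,0,0],[0.11,0.005,0,0],[0.15,0.006,0,0],[0.185,0.008,0,0],[0.21,0.009,0,0],[0.226,0.01,0,0],[0.226,0.01,0,0]]]}}

```text
time_s: 19.28
tcp_pos: [0.5185, 0.2516, 0.2084]
tcp_rot: [[-0.005, 1.0, -0.003], [1.0, 0.005, 0.0], [0.0, -0.003, -1.0]]
ft_force: [1.7, -0.2, -1.3]
gripper_width: 0.432
grasp_force: 30.4
```

Emit:
{"name": "arm_command", "arguments": {"plan": [[[0,0,0.01,0],[0,0,0.03,0],[0,0,0.06,0],[0,0,0.085,0],[0,0,0.1,0],[0,0,0.103,0],[0,0,0.103,0]]]}}

```text
time_s: 19.87
tcp_pos: [0.5177, 0.2467, 0.1051]
tcp_rot: [[-0.001, 1.0, -0.005], [1.0, 0.001, -0.002], [-0.002, -0.005, -1.0]]
ft_force: [0.6, 0.7, -0.4]
gripper_width: 0.436
grasp_force: 30.3
```

```bash
python3 - <<'E'
from h import *
for i in range(3): camera('top')
to(.518,.2495,.0635)
s=camera('side');cv2.imwrite('pics/s5.png',cv2.resize(s[110:210,170:300],None,fx=5,fy=5,interpolation=cv2.INTER_CUBIC))
E
```

```text
t 20.0167 p [0.5201 0.2482 0.1081] yang 0.1 shift [ 0.0013 -0.0022  0.0445]
```

View pics/s5.png

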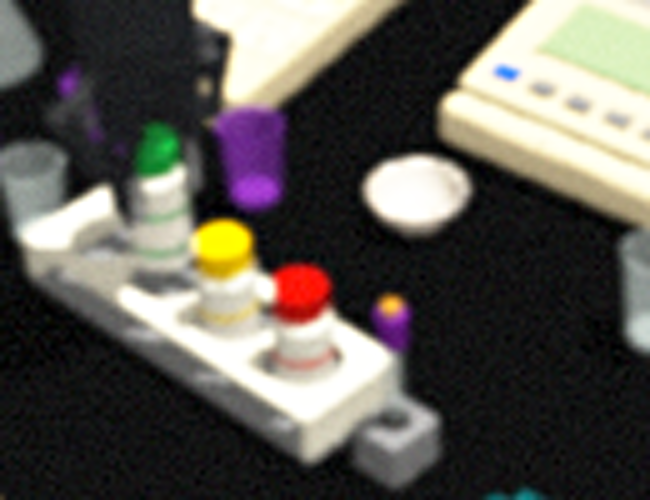

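Yellow and red are seated. Green hangs over hole 3 at (162,262) in the crop.

Emit:
{"name": "arm_command", "arguments": {"plan": [[[0.001,-0.001,0.007,0],[0.001,-0.001,0.014,0],[0.001,-0.001,0.021,0],[0.001,-0.001,0.028,0],[0.001,-0.001,0.035,0],[0.001,-0.001,0.04,0],[0.001,-0.001,0.043,0],[0.001,-0.001,0.044,0]]]}}

```text
time_s: 20.73
tcp_pos: [0.5178, 0.2494, 0.0634]
tcp_rot: [[-0.002, 1.0, -0.001], [1.0, 0.002, -0.0], [-0.0, -0.001, -1.0]]
ft_force: [-4.2, -1.5, 15.0]
gripper_width: 0.436
grasp_force: 31.7
```

Emit:
{"name": "arm_command", "arguments": {"plan": [[[0,0,0.001,0],[0,0,0.001,0],[0,0,0.001,0]]]}}

```text
time_s: 20.98
tcp_pos: [0.5177, 0.2494, 0.0633]
tcp_rot: [[-0.002, 1.0, -0.001], [1.0, 0.002, -0.0], [-0.0, -0.001, -1.0]]
ft_force: [-5.9, -2.3, 12.6]
gripper_width: 0.431
grasp_force: 31.6
```

```bash
python3 - <<'E'
from h import *
t=cv2.imread('pics/top0.png');c=calibration('top')
h=cv2.cvtColor(t,cv2.COLOR_BGR2HSV)
m=((abs(h[...,0].astype(int)-140)<15)&(h[...,1]>100)&(h[...,2]>60)).astype(np.uint8)
n,_,st,ce=cv2.connectedComponentsWithStats(m)
for i in range(1,n):
    if st[i,4]>60: print(ce[i],plane(c,ce[i],.03).round(3))
print('beaker',plane(c,(130,183),.03),get_state()['ft_force'])
E
```

```text
[169.34795322 138.70467836] [0.652 0.309 0.03 ]
[121.45652174 146.42119565] [0.614 0.432 0.03 ]
[ 94.44210526 171.92368421] [0.536 0.488 0.03 ]
[124.27777778 215.15608466] [0.434 0.385 0.03 ]
beaker [0.51873608 0.38813439 0.03      ] [-5.85748335 -2.25541256 12.60821952]
```

Emit:
{"name": "arm_command", "arguments": {"plan": [[[0,0,0,0],[0,0,0,0],[0,0,0,0],[0,0,0,0],[0,0,-0.005,0],[0,0,-0.025,0],[0,0,-0.06,0],[0,0,-0.1,0]]], "claw": 1}}

```text
time_s: 21.65
tcp_pos: [0.5166, 0.2489, 0.1616]
tcp_rot: [[-0.002, 1.0, -0.005], [1.0, 0.002, -0.002], [-0.002, -0.005, -1.0]]
ft_force: [0.8, 1.0, 0.2]
gripper_width: 0.999
grasp_force: 0.0
```

Emit:
{"name": "arm_command", "arguments": {"plan": [[[-0.01,0,-0.03,0],[-0.045,-0.002,-0.045,0],[-0.085,-0.004,-0.047,0],[-0.125,-0.006,-0.047,0],[-0.165,-0.008,-0.047,0],[-0.205,-0.01,-0.047,0],[-0.245,-0.012,-0.047,0],[-0.285,-0.014,-0.047,0]]]}}

```text
time_s: 22.32
tcp_pos: [0.5046, -0.0373, 0.2097]
tcp_rot: [[-0.003, 1.0, 0.0], [1.0, 0.003, -0.0], [-0.0, 0.0, -1.0]]
ft_force: [-0.4, 0.0, -0.4]
gripper_width: 0.999
grasp_force: 0.0
```

Emit:
{"name": "arm_command", "arguments": {"plan": [[[-0.04,-0.001,0,0],[-0.08,-0.002,0,0],[-0.12,-0.003,0,0],[-0.16,-0.004,0,0],[-0.2,-0.005,0,0],[-0.24,-0.006,0,0],[-0.27,-0.007,0,0],[-0.278,-0.008,0,0]]]}}

```text
time_s: 22.98
tcp_pos: [0.4978, -0.3189, 0.2097]
tcp_rot: [[0.001, 1.0, 0.001], [1.0, -0.001, -0.003], [-0.003, 0.001, -1.0]]
ft_force: [0.2, -1.1, -0.8]
gripper_width: 1.0
grasp_force: 0.0
```

```bash
python3 -c "
from h import *
for i in range(3): camera('top')
to(.495,-.315,.060)
c=calibration('wrist');im=camera('wrist')
a,n=blob(im,'blue',(200,60,310,384));print(a,n,plane(c,a,.091).round(4))
s=camera('side');b,n=blob(s,'blue',(330,235,370,285));t=camera('top');d,m=blob(t,'blue',(395,210,425,245))
print(b,n,d,m,two(ray(calibration('side'),b),ray(calibration('top'),d)).round(4))
cv2.imwrite('pics/w3.png',im)
"
```

```text
t 23.1333 p [ 0.4972 -0.3134  0.2091] yang 0.04 shift [-0.0017 -0.0022  0.1491]
[252.9875 178.5875] 160 [ 0.4942 -0.302   0.091 ]
[349.91752577 250.48969072] 194 [410.71348315 225.62359551] 178 [ 0.4941 -0.318   0.0871]
```

View pics/w3.png

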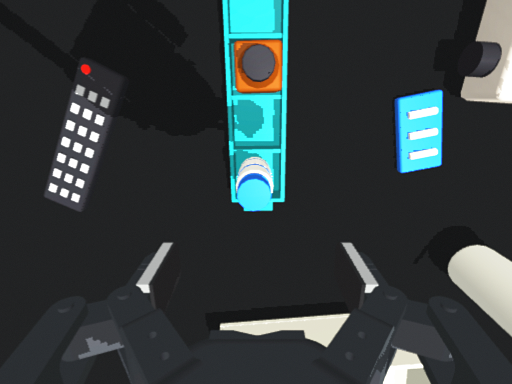

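The square bottle is untouched at (258,63). The blue cap, lit to light blue, is at about (255,193), which is almost straight below the tool.

Emit:
{"name": "arm_command", "arguments": {"plan": [[[-0.002,-0.002,0.03,0],[-0.002,-0.002,0.065,0],[-0.002,-0.002,0.095,0],[-0.002,-0.002,0.12,0],[-0.002,-0.002,0.135,0],[-0.002,-0.002,0.145,0],[-0.002,-0.002,0.149,0],[-0.002,-0.002,0.149,0]]]}}

```text
time_s: 23.95
tcp_pos: [0.4957, -0.3145, 0.06]
tcp_rot: [[-0.003, 1.0, -0.001], [1.0, 0.003, 0.001], [0.001, -0.001, -1.0]]
ft_force: [-0.7, 0.0, 0.6]
gripper_width: 1.001
grasp_force: 0.0
```

Emit:
{"name": "arm_command", "arguments": {"plan": [[[0,0,0,0],[0,0,0,0],[0,0,0,0],[0,0,0,0],[0,0,0,0],[0,0,0,0],[0,0,0,0],[0,0,0,0]]], "claw": 0.2}}

```text
time_s: 24.62
tcp_pos: [0.4959, -0.3161, 0.0614]
tcp_rot: [[-0.002, 1.0, 0.001], [1.0, 0.002, -0.001], [-0.001, 0.001, -1.0]]
ft_force: [-1.7, -0.2, 6.0]
gripper_width: 0.436
grasp_force: 29.5
```

Emit:
{"name": "arm_command", "arguments": {"plan": [[[0,0,-0.01,0],[0,0,-0.03,0],[0,0,-0.06,0],[0,0,-0.09,0],[0,0,-0.12,0],[0,0,-0.14,0],[0,0,-0.15,0],[0,0,-0.15,0]]]}}

```text
time_s: 25.28
tcp_pos: [0.4969, -0.3166, 0.2133]
tcp_rot: [[-0.002, 1.0, 0.004], [1.0, 0.002, -0.003], [-0.003, 0.004, -1.0]]
ft_force: [0.7, -0.6, -0.0]
gripper_width: 0.435
grasp_force: 30.1
```

```bash
python3 -c "
from h import *
for i in range(3): camera('top')
to(.518,.311,.21)
sideheld('blue',(330,180,400,260))"
```

```text
t 25.4333 p [ 0.4948 -0.3149  0.209 ] yang 0.13 shift [ 6.259e-01  2.460e-02 -1.000e-04]
side blue [377.2 224. ] 203 tcp [ 0.4948 -0.3149  0.209 ] cap at x=tcp [ 0.4948 -0.3652  0.215 ] dy -0.0503 dz 0.006 zplane [ 0.4764 -0.3716  0.2345]
```

Emit:
{"name": "arm_command", "arguments": {"plan": [[[0.02,0.001,0,0],[0.055,0.002,0,0],[0.095,0.004,0,0],[0.135,0.005,0,0],[0.175,0.007,0,0],[0.215,0.008,0,0],[0.255,0.01,0,0],[0.295,0.012,0,0]]]}}

```text
time_s: 26.15
tcp_pos: [0.5056, -0.0186, 0.2087]
tcp_rot: [[-0.002, 1.0, -0.003], [1.0, 0.002, 0.0], [0.0, -0.003, -1.0]]
ft_force: [0.9, -0.0, -1.0]
gripper_width: 0.436
grasp_force: 30.1
```

Emit:
{"name": "arm_command", "arguments": {"plan": [[[0.04,0.001,0,0],[0.08,0.003,0,0],[0.12,0.004,0,0],[0.16,0.006,0,0],[0.2,0.008,0,0],[0.24,0.009,0,0],[0.275,0.01,0,0],[0.305,0.011,0,0]]]}}

```text
time_s: 26.82
tcp_pos: [0.5159, 0.2868, 0.2083]
tcp_rot: [[-0.003, 1.0, -0.003], [1.0, 0.003, -0.001], [-0.001, -0.003, -1.0]]
ft_force: [1.0, 0.2, -1.9]
gripper_width: 0.436
grasp_force: 30.1
```

Emit:
{"name": "arm_command", "arguments": {"plan": [[[0.015,0.001,0,0],[0.024,0.001,0,0],[0.026,0.001,0,0],[0.026,0.001,0,0]]]}}

```text
time_s: 27.15
tcp_pos: [0.5178, 0.3097, 0.2094]
tcp_rot: [[-0.003, 1.0, -0.002], [1.0, 0.003, -0.001], [-0.001, -0.002, -1.0]]
ft_force: [-0.5, 0.0, -1.4]
gripper_width: 0.436
grasp_force: 30.1
```

Emit:
{"name": "arm_command", "arguments": {"plan": [[[0,0,0.01,0],[0,0,0.03,0],[0,0,0.06,0],[0,0,0.085,0],[0,0,0.1,0],[0,0,0.103,0],[0,0,0.103,0]]]}}

```text
time_s: 27.73
tcp_pos: [0.5173, 0.3086, 0.1058]
tcp_rot: [[-0.001, 1.0, -0.003], [1.0, 0.001, -0.002], [-0.002, -0.003, -1.0]]
ft_force: [0.8, -0.2, -0.3]
gripper_width: 0.437
grasp_force: 30.1
```

```bash
python3 - <<'E'
from h import *
for i in range(3): camera('top')
to(.518,.311,.0635)
sideheld('blue',(180,100,230,190))
s=camera('side');cv2.imwrite('pics/s6.png',cv2.resize(s[100:200,160:290],None,fx=5,fy=5,interpolation=cv2.INTER_CUBIC))
E
```

```text
t 27.8833 p [0.5193 0.3103 0.1085] yang 0.09 shift [ 0.0007 -0.0013  0.045 ]
side blue [188.1 132.1] 74 tcp [0.5193 0.3103 0.1085] cap at x=tcp [0.5193 0.301  0.1372] dy -0.0093 dz 0.0287 zplane [0.522  0.3049 0.134 ]
```

View pics/s6.png

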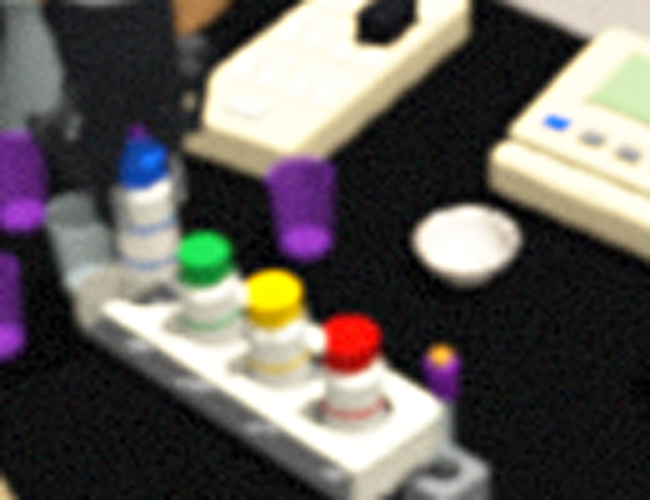

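Green, yellow and red are seated. Blue hangs over hole 4 with its base at about (150,275) in the crop, clear of the clear beaker (78,240).

Emit:
{"name": "arm_command", "arguments": {"plan": [[[0,-0.001,0.007,0],[0,-0.001,0.014,0],[0,-0.001,0.021,0],[0,-0.001,0.028,0],[0,-0.001,0.035,0],[0,-0.001,0.04,0],[0,-0.001,0.043,0],[0,-0.001,0.044,0]]]}}

```text
time_s: 28.65
tcp_pos: [0.5166, 0.3105, 0.0633]
tcp_rot: [[-0.002, 1.0, -0.001], [1.0, 0.002, -0.0], [-0.0, -0.001, -1.0]]
ft_force: [-5.0, -1.4, 13.2]
gripper_width: 0.43
grasp_force: 31.2
```

Emit:
{"name": "arm_command", "arguments": {"plan": [[[0,0,0.001,0],[0,0,0.001,0],[0,0,0.001,0]]]}}

```text
time_s: 28.9
tcp_pos: [0.5166, 0.3105, 0.0633]
tcp_rot: [[-0.002, 1.0, -0.001], [1.0, 0.002, -0.0], [-0.0, -0.001, -1.0]]
ft_force: [-4.0, -1.0, 10.9]
gripper_width: 0.436
grasp_force: 31.2
```

Emit:
{"name": "arm_command", "arguments": {"plan": [[[0,0,0,0],[0,0,0,0],[0,0,0,0],[0,0,0,0],[0,0,-0.005,0],[0,0,-0.025,0],[0,0,-0.06,0],[0,0,-0.1,0]]], "claw": 1}}

```text
time_s: 29.57
tcp_pos: [0.5155, 0.3097, 0.1615]
tcp_rot: [[-0.002, 1.0, -0.005], [1.0, 0.002, -0.002], [-0.002, -0.005, -1.0]]
ft_force: [1.7, 0.4, 0.2]
gripper_width: 1.004
grasp_force: 0.0
```

Emit:
{"name": "arm_command", "arguments": {"plan": [[[0,0,-0.03,0],[0,0,-0.06,0],[-0.03,0,-0.08,0],[-0.07,0,-0.09,0],[-0.11,0,-0.09,0],[-0.15,0,-0.09,0],[-0.19,0,-0.09,0],[-0.23,0,-0.09,0]]]}}

```text
time_s: 30.23
tcp_pos: [0.5174, 0.0788, 0.2528]
tcp_rot: [[-0.003, 1.0, 0.001], [1.0, 0.003, -0.0], [-0.0, 0.001, -1.0]]
ft_force: [0.8, 0.5, 0.1]
gripper_width: 0.998
grasp_force: 0.0
```

Emit:
{"name": "arm_command", "arguments": {"plan": [[[-0.04,0,0,0],[-0.08,0,0,0],[-0.12,0,0,0],[-0.15,0,0,0],[-0.16,0,0,0],[-0.16,0,0,0]]]}}

```text
time_s: 30.73
tcp_pos: [0.5182, -0.0819, 0.2526]
tcp_rot: [[0.001, 1.0, 0.0], [1.0, -0.001, -0.001], [-0.001, 0.0, -1.0]]
ft_force: [0.1, -0.9, -0.0]
gripper_width: 1.001
grasp_force: 0.0
```

```bash
python3 - <<'E'
from h import *
s=camera('side');t=camera('top')
cv2.imwrite('pics/fin.png',np.hstack([cv2.resize(s[110:290,150:350],(440,396)),cv2.resize(t[120:280,100:260],(360,396))]))
cs,ct=calibration('side'),calibration('top')
for k in COL:
    a,n=blob(t,k,(140,160,270,215));b,m=blob(s,k,(170,110,260,200));print(k,n,m,two(ray(ct,a),ray(cs,b)).round(4))
E
```

```text
red 134 111 [0.5185 0.1201 0.0902]
yellow 142 113 [0.517  0.1852 0.0902]
green 130 88 [0.5165 0.2487 0.091 ]
blue 134 89 [0.5135 0.307  0.0893]
```

View pics/fin.png

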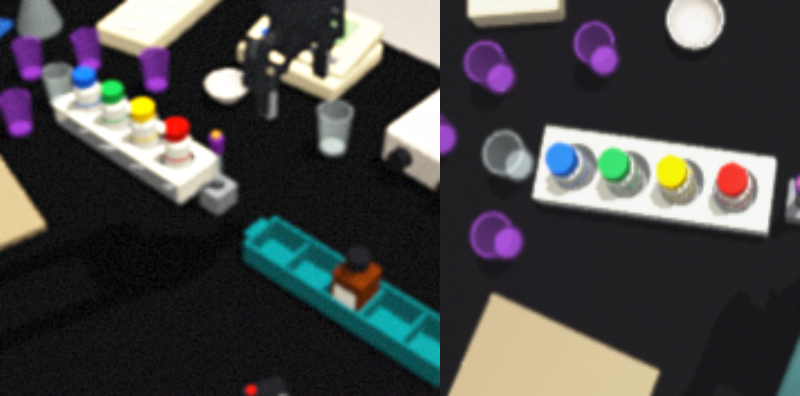

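All four bottles stand fully down, with cap heights of about 0.09 m. The order from the electrode is red, yellow, green, blue. The square bottle and the beaker are in place.

```bash
python3 -c "
from cell import *
print(sign_off())"
```

```text
the job is handed in; nothing more can be done
None
```

Job handed in at about 31 s of robot time: red, yellow, green and blue stand fully down in the rack in that order from the electrode, and the square bottle and rinse beaker are still in their places.

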